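Wipe the heel trimmings off the cutting mat into the chip drawer

ROBOT

A 7-joint arm with a two-finger parallel gripper is mounted at the origin on the work surface. World frame = base frame: x ahead of the robot, y to its left, z up, the work surface at z = 0. Lengths are in m, angles in rad, forces in N, time in s.
With the tool pointing down it reaches from about 0.425 to 0.875 m from the base axis. Payload 4.7 kg.
Tool frame: the origin (TCP) lies on the centre line of the jaws, within the pads' length; the fingertips stand 8 mm ahead of it and the grasp point (between the pads) lies 11 mm behind it; z points along the fingers, y is the direction in which the jaws open and shut (so a half turn about z gives the same grasp; the last joint's range is limited). The gripper opens to 87 mm and grips with 3 to 60 N. Pads are 19 mm wide; open, the fingers measure 117 mm over their backs; the gripper's body (75 mm by 190 mm) begins 51 mm behind the grasp point.
Start: joints at [0.014, 0.321, -0.07, 1.45, 0.023, 1.371, -0.057], TCP at [0.65, -0, 0.231] pointing down, gripper open.
Joint ranges: [-2.86, 2.86], [-0.3, 2.09], [-1.38, 1.24], [0.06, 2.45], [-1.56, 4.7], [0.09, 2.05], [-2.69, 2.69]. Speed limits (rad/s): [2.57, 2.57, 3.14, 3.14, 3.14, 3.14, 3.14].

INTERFACE

Orientations are given as a rotation vector (axis times angle).
In Python, from bench import status, optics, order gives the robot as it stands.
- The arm moves only by the tool step_arm, never from a script. Its argument "rows" is a list of rows, each a list of 3 entries, a list of its own where there are three numbers: the turn, a rotation vector about the tool's x, y, z in degrees, then the shift along the tool's x, y, z in mm, then the finger opening in mm, from 0 to 87. A call has 1 to 12 rows; each row shifts and turns the pose as measured when the row begins, along the tool's axes as they then stand; what a row does not reach is not made up. A row lasts 1/12 s, in which the tool goes at most 41.7 mm and 7.16 degrees, less where a joint would pass 70% of its speed; a pose out of reach is approached as far as the arm can. A call is refused whole if a number of a shift passes 41.7 or a number of a turn 7.16, either way. A call with a gripper value outside its range is refused whole. The fingers move at their own pace and stop on an object; "grip_force" is the grip in N (left out, the last holds). Time passes only in rows, so rows that do not move let the fingers close. It gives the time, the measured TCP pose, the force and the opening at its end, in the units of the state.
- status.get_state(): the state, without advancing time (a new reading comes with each control period).
- optics.get_image(name): name is "scene" or "side" or "wrist"; returns a dict with "frame" (400x640x3 uint8, red, green, blue), "range_z" (400x640 float32, m along the optical axis (not along the pixel's ray), 0 where there is no reading), "K" (3x3 intrinsics, pixels), "k1" (the pictures are not rectified: a ray, as slopes to the right and down, at radius r is drawn at 1 + k1 r^2 times it, then the intrinsics apply), "R" (3x3) and "t" (3): a world point X has camera coordinates R X + t. Camera axes: x right, y down, z forward; pixel columns grow to the right and rows downward; lengths in m; the calibration is good to about 2 mm. A picture is of the moment at which its call begins.
- order.close_job(): hands the job in, once; it reports no verdict.
The state is a dict: "time": time; "joint_positions": joint angles; "qd": joint speeds; "joint_torque": joint torques, N m; "position": TCP position; "tool_rot": TCP orientation; "ft_force": force on the tool from outside, world axes, zero at the start; "torque": the same for the moment, N m; "grip_width": opening from 0.0 (shut) to 1.0 (fully open).
Only numpy, scipy, OpenCV 4.12 (cv2) and the standard library are available. Lean on these libraries where they do the work, as an engineer would, in place of code of your own. Each camera call takes 0.05 s, during which the arm holds its last target.

TASK

The cutting mat on the trimming block is littered with five rubber chips: pull the block's chip drawer well out, take the scraper block by its grip and wipe all the chips over the mat's front edge into the drawer, without touching them with the gripper. Then stand the scraper upright on the bench again and push the drawer fully shut. Leave the finished heel on the mat and everything else on the bench where it is.

Things in the scene. Friction and masses are not known exactly. Their poses are not given: they have to be found in the camera images.
- block: trimming block, fixed to the bench: a beech box 320 mm (its x) x 260 mm (its y) with a green cutting mat as its flat top, 81 mm above the bench, without raised edges. Origin: centre of its underside, on the bench. Its own -x points out of its front, where the chip drawer is; the front faces roughly to the robot's right (-y), turned by up to about 15 degrees either way.
- mat_front (a point): middle of the mat's front edge, at the mat's top (160 mm from the block's origin along the block's -x, 81 mm up), with the block's axes. Chips pushed over this edge fall into the drawer when it is open.
- drawer (a joint): chip drawer under the mat's front edge: how far it is pulled out, m; 0 fully shut, stop at 0.115; it starts 0 to 10 mm open. It slides along the block's -x, stays where it is left, and takes about 2 to 4 N.
- drawer_in (a point): centre of the drawer's inner floor, with the block's axes; moves with the drawer. Inside: 232 mm (x) x 218 mm (y), walls 42 mm high; 50 mm from its floor to the underside of the block's top. Shut, the inner face of the drawer front is 12 mm behind the mat's edge, so with the drawer out by d the gap between edge and drawer front is d - 12 mm wide; the drawer is almost as wide as the mat, in line with it.
- drawer_knob (a point): middle of the head of the drawer's turned wooden knob, 25 mm across (along the block's y), head 24 mm long, 42 mm above the bench; it is 30 mm in front of the drawer front's outer face, which when shut is flush with the mat's front edge. It can be pinched from above with the fingers closing along the block's y. The head's end is 12 mm farther out (the rounded tip 13 mm).
- scraper: scraper block: a straight rubber-soled hardwood block 150 mm long (its y), 34 mm thick (its x) and 26 mm high, with an upright wooden grip on top, 22 mm thick (x), 96 mm long (y), reaching from 26 to 66 mm above the underside; 180 g give or take. Origin: centre of the flat rubber underside. Starts standing upright on the bench to the right, its length roughly along the world y; the brush may stand in either place beside it.
- chip1: rubber chip, an uneven four- or five-sided flake about 30 x 20 mm and 12 mm thick, 11 g, lying flat on the mat (top of the mat is 81 mm above the bench); origin: centre of its underside
- chip2: rubber chip, an uneven four- or five-sided flake about 30 x 20 mm and 12 mm thick, 11 g, lying flat on the mat (top of the mat is 81 mm above the bench); origin: centre of its underside
- chip3: rubber chip, an uneven four- or five-sided flake about 30 x 20 mm and 12 mm thick, 11 g, lying flat on the mat (top of the mat is 81 mm above the bench); origin: centre of its underside
- chip4: rubber chip, an uneven four- or five-sided flake about 30 x 20 mm and 12 mm thick, 11 g, lying flat on the mat (top of the mat is 81 mm above the bench); origin: centre of its underside
- chip5: rubber chip, an uneven four- or five-sided flake about 30 x 20 mm and 12 mm thick, 11 g, lying flat on the mat (top of the mat is 81 mm above the bench); origin: centre of its underside
- heel: finished shoe heel, D-shaped lugged rubber, about 60 x 60 x 26 mm, standing on the mat near its back edge; origin: centre of its underside; leave it alone
- brush: oval wooden shoe brush, 160 x 52 x 45 mm, dark bristles down, on the bench near the scraper; no grip on top; leave it alone
- spool1: thread spool, 34 mm across and 46 mm high, standing on the bench beyond the block; leave it alone
- spool2: a second thread spool like spool1; leave it alone
- glue: closed white glue bottle with a cap, 72 mm across and 150 mm high, on the bench to the left of the block; leave it alone
- chisel: wood-handled paring chisel, 250 mm long, lying on the bench at the far right, beyond the scraper (its tip is at its own +x); leave it alone

How it is judged:
By the outcome, as a careful person would: the job done as asked, in the order asked, and still so for the second after the job is handed in, with the robot touching nothing.
It also fails if it takes over 72 s, if anything falls off the work surface, if the arm or the gripper's body presses on something with over 40 N, if the wrist force passes 120 N, or if a joint passes its speed limit or range.

## Working session

There is one attempt and no reset: what is moved stays moved. The work goes in short steps, Python scripts to look and compute and a tool call to move; the robot and the scene stay as the last step left them, time stands still between calls to the robot, and variables do not carry over. Pictures are saved under pics/ and viewed, and the job is handed in when it is done.

Besides the shell and the picture viewer there is one more tool, called after "Request:" by a JSON object that holds its "api" and its "payload". step_arm: Moves the arm, as the interface text tells. Its arguments: {"type":"object","properties":{"rows":{"type":"array"},"grip_force":{"type":"number"}},"required":["rows"]}

```bash
ls; mkdir -p pics
python3 - <<'E'
from bench import status, optics, order
import cv2
print(status.get_state())
for n in ["scene","side","wrist"]:
    d=optics.get_image(n); cv2.imwrite(f"pics/{n}0.png",d["frame"][:,:,::-1]); print(n,d["K"],d["k1"],d["R"],d["t"])
E
```

```text
pics
{'time': 0.0, 'joint_positions': array([ 0.01410653,  0.32184056, -0.07007995,  1.45165539,  0.02261178,
        1.37079905, -0.05691955]), 'qd': array([ 7.09395786e-04, -3.22049379e-04,  1.15821866e-03, -7.87350826e-04,
        1.49083159e-03,  5.88256796e-06,  2.59162325e-04]), 'joint_torque': array([-2.58547143e-04, -4.91284704e+01, -4.03903294e-01, -3.12526345e+01,
       -6.40594075e-02,  4.37659642e-02,  1.61017233e-04]), 'position': array([ 6.49468746e-01, -6.05126585e-05,  2.29459907e-01]), 'tool_rot': array([-2.22053793, -2.22054209,  0.00224565]), 'ft_force': array([-0.66506962, -0.75697843,  0.34893894]), 'torque': array([-0.00074344, -0.01263237,  0.00881927]), 'grip_width': 0.9993525188868573}
scene [[454.81930727   0.         313.64640731]
 [  0.         454.81930727 201.81265432]
 [  0.           0.           1.        ]] -0.013195748739665326 [[ 0.59232589  0.80560901  0.01200651]
 [ 0.46482933 -0.32951907 -0.82179735]
 [-0.65809098  0.49235282 -0.56965337]] [-0.31934579 -0.20636289  1.67499967]
side [[477.43311278   0.         314.94307166]
 [  0.         477.43311278 198.06110226]
 [  0.           0.           1.        ]] -0.14625218013716246 [[ 0.91396992 -0.40544871 -0.01644191]
 [-0.32488595 -0.70688475 -0.62830173]
 [ 0.24312159  0.57959063 -0.77779599]] [-0.53561712  0.21619133  1.2315552 ]
wrist [[300.5537739    0.         317.17803132]
 [  0.         300.5537739  201.08997989]
 [  0.           0.           1.        ]] -0.016201615346601268 [[ 9.99999281e-01 -1.79602238e-05 -1.19926447e-03]
 [ 3.42157632e-04 -9.54066674e-01  2.99594165e-01]
 [-1.14955904e-03 -2.99594360e-01 -9.54065982e-01]] [-0.64958567 -0.03688005  0.39011637]
```

View pics/scene0.png

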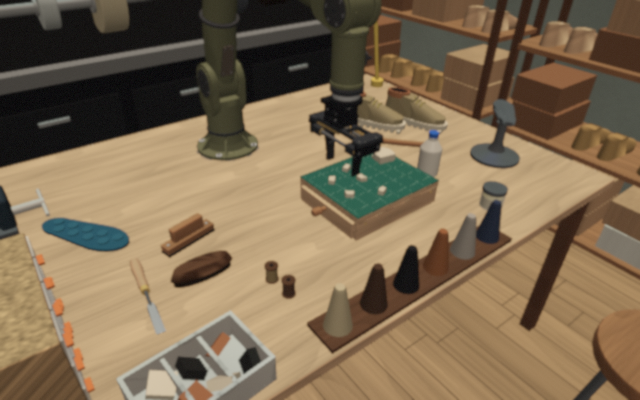

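View pics/side0.png

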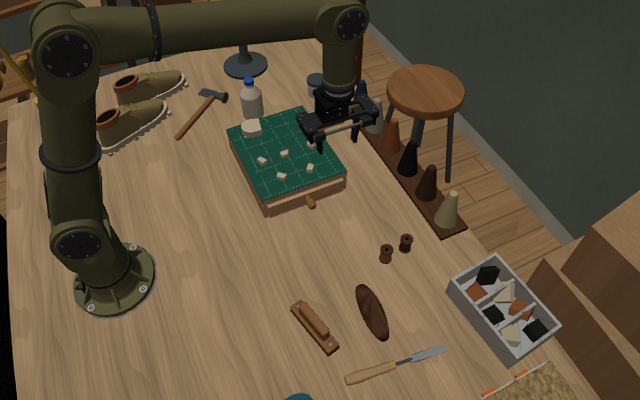

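View pics/wrist0.png

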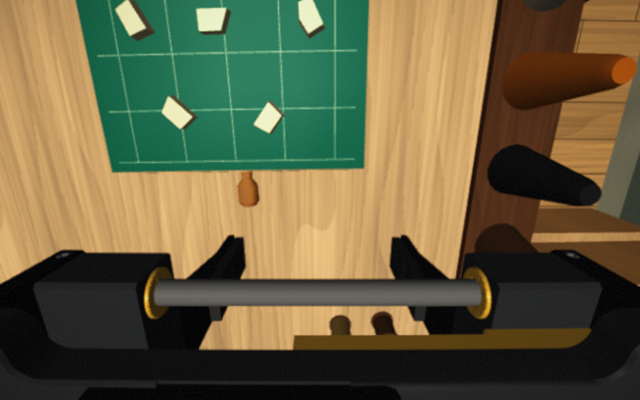

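The wrist view shows the mat's front edge near row 170, the knob at (248,190) and five chips at about (130,18), (212,20), (310,17), (177,112) and (268,117). The side view shows the scraper at (315,327), the brush at (372,311) and the heel at (252,127).

```bash
cat > h.py <<'E'
import numpy as np, cv2
from bench import status, optics, order
from scipy.spatial.transform import Rotation as Ro
def ray(d,uv):
    uv=np.asarray(uv,float).reshape(-1,1,2)
    n=cv2.undistortPoints(uv,d["K"],np.array([d["k1"],0,0,0.])).reshape(-1,2)
    return np.c_[n,np.ones(len(n))]
def onplane(d,uv,z):
    r=ray(d,uv)@d["R"]; c=-d["R"].T@d["t"]
    return c+r*((z-c[2])/r[:,2])[:,None]
def cloud(d,mask=None):
    z=d["range_z"]; m=z>0
    if mask is not None: m&=mask>0
    v,u=np.nonzero(m)
    P=ray(d,np.c_[u,v])*z[v,u][:,None]
    return (P-d["t"])@d["R"],np.c_[u,v]
def proj(d,X):
    r,_=cv2.Rodrigues(d["R"])
    return cv2.projectPoints(np.asarray(X,float).reshape(-1,1,3),r,d["t"],d["K"],np.array([d["k1"],0,0,0.]))[0].reshape(-1,2)
def save(d,n,scale=1): cv2.imwrite(f"pics/{n}.png",d["frame"][:,:,::-1])
def green(d):
    h=cv2.cvtColor(d["frame"],cv2.COLOR_RGB2HSV)
    return cv2.inRange(h,(70,90,40),(95,255,200))
E
python3 - <<'E'
from h import *
np.set_printoptions(precision=4,suppress=True)
for n in ["side","scene","wrist"]:
    d=optics.get_image(n); m=green(d)
    m=cv2.morphologyEx(m,cv2.MORPH_CLOSE,np.ones((9,9)))
    k,l,s,c=cv2.connectedComponentsWithStats(m); i=1+np.argmax(s[1:,4]); mm=(l==i).astype(np.uint8)
    P,uv=cloud(d,mm); print(n,s[i],np.median(P[:,2]))
    cs=max(cv2.findContours(mm,0,2)[0],key=cv2.contourArea)[:,0]
    X=onplane(d,cs,0.081)[:,:2].astype(np.float32)
    rc=cv2.minAreaRect(X); print(rc, cv2.boxPoints(rc))
    if n=="wrist":
        # front edge line
        e=X[(cs[:,1]>155)]; print(cv2.fitLine(e,cv2.DIST_HUBER,0,.01,.01).ravel(), e.min(0),e.max(0))
    # knob & chips: points above planes
    A,uv=cloud(d)
    z=d["range_z"]
E
```

```text
side [ 227  106  119   96 5896] 0.08090518359465826
((0.5645745992660522, 0.18089376389980316), (0.2573072612285614, 0.31778016686439514), 0.8166033029556274) [[0.4337 0.3379]
 [0.4382 0.0202]
 [0.6955 0.0239]
 [0.691  0.3416]]
scene [ 303  154  133   64 4309] 0.08402572226093181
((0.566818118095398, 0.18256182968616486), (0.2487822026014328, 0.31293565034866333), 0.8367658853530884) [[0.4402 0.3372]
 [0.4447 0.0243]
 [0.6935 0.0279]
 [0.6889 0.3408]]
wrist [   76     0   292   172 42367] 0.07970768356489123
((0.5664318203926086, 0.09802553057670593), (0.2570953667163849, 0.153926283121109), 0.8210170269012451) [[0.4368 0.1731]
 [0.439  0.0192]
 [0.6961 0.0229]
 [0.6939 0.1768]]
[1.     0.0031 0.5183 0.0222] [0.4392 0.0193] [0.6956 0.0348]
```

Run:
```python
from h import *
np.set_printoptions(precision=4,suppress=True)
C=np.array([.566,.1812]); bx=np.array([-.0143,.9999]); by=np.array([-.9999,-.0143])
for n in ["side","scene","wrist"]:
    d=optics.get_image(n); save(d,n+"1")
    h=cv2.cvtColor(d["frame"],cv2.COLOR_RGB2HSV)
    m=(cv2.inRange(h,(10,15,150),(40,140,255)))
    k,l,s,c=cv2.connectedComponentsWithStats(m)
    print(n)
    for i in range(1,k):
        if s[i,4]<15: continue
        v,u=np.nonzero(l==i)
        P=onplane(d,np.c_[u,v],.093)[:,:2]; q=(P-C)
        b=np.c_[q@bx,q@by]
        if (abs(b[:,0])<.17).all() and (abs(b[:,1])<.14).all(): print(s[i],'blk min',b.min(0),'max',b.max(0),'mid',b.mean(0))
    A,uv=cloud(d); q=A[:,:2]-C; b=np.c_[q@bx,q@by]
    # knob
    k=(b[:,0]>-.23)&(b[:,0]<-.172)&(A[:,2]>.02)&(A[:,2]<.07)&(abs(b[:,1])<.05)
    if k.sum(): print('knob',k.sum(),b[k].min(0),b[k].max(0),np.percentile(A[k,2],[5,50,98]),np.median(b[k],0))
    # scraper
    if n!="wrist":
        k=(A[:,1]<-.1)&(A[:,1]>-.75)&(A[:,0]<.85)&(A[:,0]>.3)&(A[:,2]>.012)&(A[:,2]<.1)
        img=np.zeros(d["range_z"].shape,np.uint8); img[uv[k,1],uv[k,0]]=255
        K,L,S,_=cv2.connectedComponentsWithStats(img)
        for i in range(1,K):
            if S[i,4]<40: continue
            kk=k&(L[uv[:,1],uv[:,0]]==i)
            print('obj',S[i],A[kk].mean(0),'zmax',np.percentile(A[kk,2],98), cv2.minAreaRect(A[kk,:2].astype(np.float32)))
            t=kk&(A[:,2]>.055)
            if t.sum()>20: print('  top',t.sum(),cv2.minAreaRect(A[t,:2].astype(np.float32)),A[t].mean(0))
```

```text
side
[275 108   8   5  16] blk min [ 0.1496 -0.0571] max [ 0.1648 -0.0336] mid [ 0.1546 -0.0467]
[281 150   7   5  23] blk min [-0.0326 -0.0031] max [-0.0201  0.0173] mid [-0.0258  0.0076]
[258 157   8   6  25] blk min [-0.0346  0.0694] max [-0.0122  0.0862] mid [-0.0234  0.0784]
[307 164   6   6  28] blk min [-0.1201 -0.0441] max [-0.0989 -0.0266] mid [-0.1099 -0.0353]
[277 173   9   5  31] blk min [-0.1138  0.0381] max [-0.0938  0.0596] mid [-0.1041  0.0493]
knob 93 [-0.2133 -0.0092] [-0.1729  0.0139] [0.0377 0.0485 0.0563] [-0.2008  0.0039]
obj [400 233  14  18 184] [ 0.7459 -0.2322  0.0392] zmax 0.05101057887708 ((0.7488987445831299, -0.2297665923833847), (0.03408696502447128, 0.032260529696941376), 55.03592300415039)
obj [380 244  13  17 186] [ 0.6812 -0.2383  0.0395] zmax 0.05014449580139087 ((0.6829169392585754, -0.23544490337371826), (0.03238416090607643, 0.03138568252325058), 61.596038818359375)
obj [ 445  265   88  103 2876] [ 0.8053 -0.5049  0.0493] zmax 0.07283445517572044 ((0.8188385367393494, -0.503947913646698), (0.07804352045059204, 0.24408647418022156), 3.82881307601
[... 3833 characters left out ...]
547)
  top 608 ((0.7431614398956299, -0.6835768818855286), (0.04854040592908859, 0.12998683750629425), 63.228355407714844) [ 0.7782 -0.6909  0.0839]
wrist
[115   0  30  36 554] blk min [-0.0379  0.0657] max [-0.0111  0.0886] mid [-0.0246  0.0774]
[298   0  24  33 541] blk min [-0.0386 -0.0872] max [-0.0143 -0.0676] mid [-0.026  -0.0761]
[197   9  29  22 558] blk min [-0.0357 -0.0058] max [-0.0193  0.0187] mid [-0.0271  0.0077]
[162  96  30  33 507] blk min [-0.1176  0.035 ] max [-0.0889  0.0618] mid [-0.1038  0.0494]
[254 103  27  30 444] blk min [-0.1227 -0.0482] max [-0.0966 -0.0233] mid [-0.1101 -0.036 ]
knob 579 [-0.2112 -0.0115] [-0.1722  0.0114] [0.0431 0.0496 0.0536] [-0.1924 -0.0015]
```

Request:
{"api": "step_arm", "payload": {"rows": [[[0,0,-0.4],[-3,-13,18],60],[[0,0,-0.4],[-3,-13,18],60],[[0,0,0],[-3,-13,18],60],[[0,0,0],[-3,-13,18],60],[[0,0,0],[-3,-13,18],60],[[0,0,0],[-3,-13,18],60],[[0,0,0],[0,0,0],60]]}}

```text
time: 1.03
position: [0.5711, -0.0189, 0.1197]
tool_rot: [2.201, 2.236, 0.007]
ft_force: [-1.0, -0.4, -0.6]
grip_width: 0.697
```

Run:
```python
from h import *
np.set_printoptions(precision=4,suppress=True)
d=optics.get_image("wrist"); save(d,"w2"); s=status.get_state(); print(s["time"],s["position"],Ro.from_rotvec(s["tool_rot"]).as_matrix(),s["ft_force"])
h=cv2.cvtColor(d["frame"],cv2.COLOR_RGB2HSV)
d2=optics.get_image("side"); save(d2,"s2")
```

```text
1.0833 [ 0.5736 -0.0184  0.1218] [[-0.0159  0.9998  0.0097]
 [ 0.9999  0.0159  0.0009]
 [ 0.0007  0.0097 -1.    ]] [-0.0586 -0.3961 -0.0313]
```

View pics/w2.png

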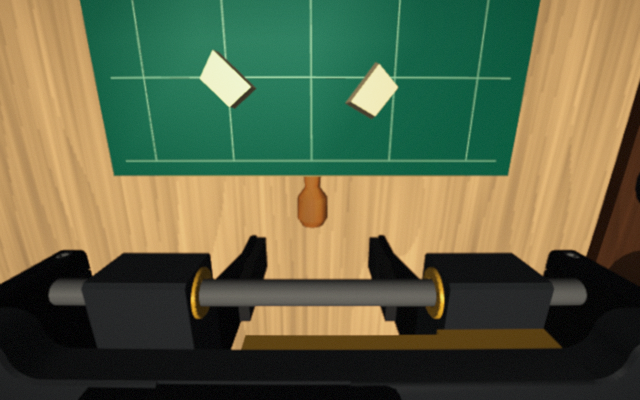

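The knob is at (312,205) with its tip at row 227, centred between the open fingers.

Run:
```python
from h import *
np.set_printoptions(precision=4,suppress=True)
d=optics.get_image("wrist")
print(onplane(d,[[312,227],[298,205],[327,205],[312,177]],.042))
print(onplane(d,[[312,176],[113,175],[509,175]],.081))
for i in range(3): print(status.get_state()["position"])
```

```text
[[ 0.5731 -0.0327  0.042 ]
 [ 0.5614 -0.0134  0.042 ]
 [ 0.5853 -0.0131  0.042 ]
 [ 0.5727  0.0103  0.042 ]]
[[0.5727 0.0198 0.081 ]
 [0.4408 0.0189 0.081 ]
 [0.7055 0.0224 0.081 ]]
[ 0.5771 -0.0177  0.1248]
[ 0.5771 -0.0177  0.1248]
[ 0.5771 -0.0177  0.1248]
```

Request:
{"api": "step_arm", "payload": {"rows": [[[0,0,0],[-1,-2,15],60],[[0,0,0],[-1,-2,15],60],[[0,0,0],[0,0,15],60],[[0,0,0],[0,0,15],60],[[0,0,0],[0,0,12],60],[[0,0,0],[0,0,6],60]]}}

```text
time: 1.68
position: [0.5908, -0.0174, 0.063]
tool_rot: [2.181, 2.222, 0.046]
ft_force: [-25.7, -1.6, 61.8]
grip_width: 0.69
```

```bash
cat > st.py <<'E'
from h import *
np.set_printoptions(precision=4,suppress=True)
s=status.get_state(); print(s["time"],s["position"],s["ft_force"],s["grip_width"]*87); print(Ro.from_rotvec(s["tool_rot"]).as_matrix())
E
python3 - <<'E'
from h import *
d=optics.get_image("wrist"); save(d,"w3")
d=optics.get_image("side"); save(d,"s3")
import st
E
```

```text
1.7833 [ 0.5906 -0.0174  0.0635] [-14.4977  -0.8204  31.012 ] 60.498866415570056
[[-0.0189  0.999   0.0411]
 [ 0.9998  0.0188  0.002 ]
 [ 0.0012  0.0411 -0.9992]]
```

View pics/w3.png

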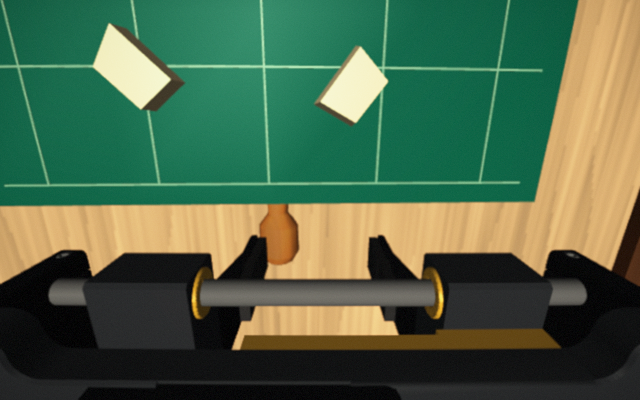

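The left finger came down on the knob, because the arm drifted about 14 mm in x and tilted. I'll back up, straighten the tool and re-measure.

Request:
{"api": "step_arm", "payload": {"rows": [[[0,0,0],[0,0,-12],60],[[1.2,0,0],[0,-4,-12],60],[[1.2,0,0],[0,-4,-12],60]]}}

```text
time: 2.03
position: [0.5839, -0.0168, 0.1043]
tool_rot: [2.199, 2.243, 0.003]
ft_force: [-1.0, -0.3, 0.3]
grip_width: 0.689
```

Run:
```python
from h import *
import st
for i in range(4):
    d=optics.get_image("wrist"); s=status.get_state(); print(s["position"],s["tool_rot"],s["ft_force"],s["qd"].round(3))
save(d,"w4")
```

```text
2.0333 [ 0.5839 -0.0168  0.1043] [-0.9549 -0.2926  0.2747] 59.96163454676967
[[-0.0197  0.9998  0.0016]
 [ 0.9998  0.0197  0.0014]
 [ 0.0014  0.0016 -1.    ]]
[ 0.5862 -0.0167  0.1075] [2.197  2.2409 0.0084] [ 1.6102 -0.1841  2.7693] [ 0.001  0.006 -0.002  0.01   0.001 -0.116 -0.004]
[ 0.5864 -0.0167  0.1061] [2.1962 2.2402 0.01  ] [ 0.7919  0.5501 -1.0008] [ 0.003  0.022  0.001  0.052  0.003 -0.049  0.   ]
[ 0.5853 -0.0169  0.1044] [2.1975 2.2412 0.0075] [-0.6263  0.011   0.4944] [ 0.002  0.018  0.002  0.045  0.002 -0.01  -0.001]
[ 0.584 -0.017  0.103] [2.1989 2.2424 0.0045] [ 0.9113 -1.2028 -0.5246] [0.    0.014 0.003 0.033 0.001 0.003 0.001]
```

```bash
cat > knob.py <<'E'
from h import *
np.set_printoptions(precision=4,suppress=True)
def knob(d):
    # warm saturated knob pixels near centre
    h=cv2.cvtColor(d["frame"],cv2.COLOR_RGB2HSV)
    m=cv2.inRange(h,(5,140,60),(16,255,230)); m[300:]=0; m[:,:150]=0; m[:,500:]=0
    k,l,s,c=cv2.connectedComponentsWithStats(m)
    if k<2: return None
    i=1+np.argmax(s[1:,4]); x,y,w,hh,a=s[i]
    return s[i], onplane(d,[[x,y+hh*.6],[x+w,y+hh*.6],[x+w/2,y+hh]],.042)
E
python3 - <<'E'
from knob import *
d=optics.get_image("wrist"); save(d,"w4"); print(knob(d)); s=status.get_state(); print(s["position"],s["tool_rot"])
E
```

```text
(array([ 279,  185,   33,   54, 1423], dtype=int32), array([[ 0.5555, -0.0158,  0.042 ],
       [ 0.5806, -0.0153,  0.042 ],
       [ 0.568 , -0.0334,  0.042 ]]))
[ 0.5831 -0.017   0.1021] [-2.1993 -2.2427 -0.0023]
```

View pics/w4.png

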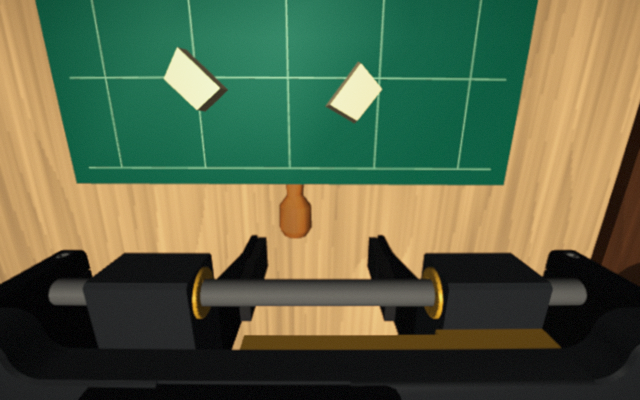

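Request:
{"api": "step_arm", "payload": {"rows": [[[0,0,0],[-1,-5,3],70],[[0,0,0],[-1,-5,4],70],[[0,0,0],[-1,-4,6],70],[[0,0,0],[0,0,8],70]]}}

```text
time: 2.62
position: [0.5671, -0.0205, 0.0776]
tool_rot: [-2.198, -2.242, -0.001]
ft_force: [-0.7, -0.2, -0.1]
grip_width: 0.792
```

```bash
python3 st.py
```

```text
2.6167 [ 0.5671 -0.0205  0.0776] [-0.7476 -0.1733 -0.114 ] 68.93347594166973
[[-0.0198  0.9998 -0.0009]
 [ 0.9998  0.0198  0.0014]
 [ 0.0014 -0.0009 -1.    ]]
```

Request:
{"api": "step_arm", "payload": {"rows": [[[0,0,0],[0,0,8],70],[[0,0,0],[0,0,8],70],[[0,0,0],[0,0,8],70],[[0,0,0],[0,0,8],70],[[0,0,0],[0,0,7],70]]}}

```text
time: 3.03
position: [0.5647, -0.0207, 0.032]
tool_rot: [-2.197, -2.24, 0.004]
ft_force: [-0.6, 1.1, -0.3]
grip_width: 0.802
```

Run:
```python
from knob import *
import st
d=optics.get_image("wrist"); save(d,"w5"); print(knob(d))
```

```text
3.0333 [ 0.5647 -0.0207  0.032 ] [-0.561   1.0657 -0.2776] 69.74227418010331
[[-0.0194  0.9998 -0.0048]
 [ 0.9998  0.0194  0.0014]
 [ 0.0015 -0.0048 -1.    ]]
(array([ 299,  222,   47,   58, 2334], dtype=int32), array([[ 0.5553, -0.015 ,  0.042 ],
       [ 0.5802, -0.0144,  0.042 ],
       [ 0.5681, -0.0287,  0.042 ]]))
```

View pics/w5.png

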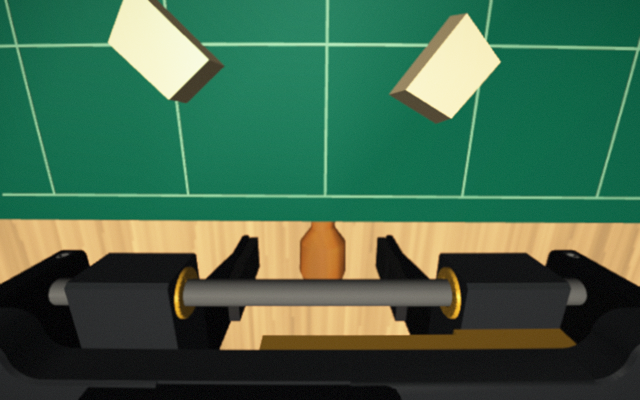

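The knob now sits at (322,250) between the fingers at the right depth. I'll close on it.

Request:
{"api": "step_arm", "payload": {"grip_force": 25, "rows": [[[0,0,0],[0,3,-2],40],[[0,0,0],[0,0,0],15],[[0,0,0],[0,0,0],15],[[0,0,0],[0,0,0],15],[[0,0,0],[0,0,0],15]]}}

```text
time: 3.5
position: [0.5675, -0.0204, 0.0324]
tool_rot: [-2.195, -2.239, 0.006]
ft_force: [0.1, -0.5, -0.0]
grip_width: 0.51
```

Request:
{"api": "step_arm", "payload": {"rows": [[[0,0,0],[0,0,0],15],[[0,0,0],[0,0,0],15],[[0,0,0],[0,0,0],15],[[0,0,0],[0,0,0],15],[[0,0,0],[0,0,0],15]]}}

```text
time: 3.92
position: [0.5674, -0.0204, 0.0334]
tool_rot: [-2.196, -2.238, 0.006]
ft_force: [0.5, -0.4, -0.5]
grip_width: 0.279
```

Request:
{"api": "step_arm", "payload": {"rows": [[[0,0,0],[-6,0,0],15],[[0,0,0],[-10,0,0],15],[[0,0,0],[-12,0,0],15],[[0,0,0],[-12,0,0],15],[[0,0,0],[-12,0,0],15],[[0,0,0],[-12,0,0],15]]}}

```text
time: 4.42
position: [0.5684, -0.0841, 0.0334]
tool_rot: [-2.188, -2.239, 0.001]
ft_force: [-0.9, 3.0, 0.9]
grip_width: 0.28
```

Request:
{"api": "step_arm", "payload": {"rows": [[[0,0,0],[-10,0,0],15],[[0,0,0],[-10,0,0],15],[[0,0,0],[-10,0,0],15],[[0,0,0],[-7,0,0],15],[[0,0,0],[-5,0,0],15]]}}

```text
time: 4.83
position: [0.569, -0.1294, 0.0333]
tool_rot: [-2.189, -2.231, -0.006]
ft_force: [-2.8, 23.0, 7.7]
grip_width: 0.277
```

Force has risen to 23 N, so the drawer is at its stop. I'll release it and lift.

Request:
{"api": "step_arm", "payload": {"rows": [[[0,0,0],[1,0,0],60],[[0,0,0],[0,0,0],60],[[0,0,0],[0,0,0],60],[[0,0,0],[0,0,0],60],[[0,0,0],[0,0,-12],70],[[0,0,0],[0,0,-15],87],[[0,0,0],[0,0,-20],87],[[0,0,0],[0,0,-25],87],[[0,0,0],[0,0,-25],87]]}}

```text
time: 5.58
position: [0.5653, -0.1353, 0.1294]
tool_rot: [-2.186, -2.225, 0.011]
ft_force: [0.7, -0.6, -0.5]
grip_width: 0.879
```

Run:
```python
from knob import *
import st
d=optics.get_image("wrist"); save(d,"w6"); print(knob(d))
d=optics.get_image("side"); save(d,"s6")
# scraper grip & yaw re-measure
for n in ["side","scene"]:
    d=optics.get_image(n); A,uv=cloud(d)
    k=(A[:,0]>.35)&(A[:,0]<.52)&(A[:,1]<-.24)&(A[:,1]>-.45)
    for lo,hi in((.055,.08),(.014,.03)):
        t=k&(A[:,2]>lo)&(A[:,2]<hi); print(n,lo,t.sum(),cv2.minAreaRect(A[t,:2].astype(np.float32)))
```

```text
5.5833 [ 0.5653 -0.1353  0.1294] [ 0.663  -0.582  -0.5467] 76.4349361561666
[[-0.0177  0.9996 -0.0205]
 [ 0.9998  0.0179  0.0105]
 [ 0.0109 -0.0203 -0.9997]]
(array([ 185,  142,  282,    9, 1350], dtype=int32), array([[ 0.4565, -0.0855,  0.042 ],
       [ 0.6815, -0.081 ,  0.042 ],
       [ 0.5701, -0.0863,  0.042 ]]))
side 0.055 381 ((0.43155884742736816, -0.34158697724342346), (0.0234104935079813, 0.09523380547761917), 14.742789268493652)
side 0.014 448 ((0.43138134479522705, -0.3412536382675171), (0.03558570146560669, 0.14906491339206696), 13.860145568847656)
scene 0.055 311 ((0.43392831087112427, -0.3400900065898895), (0.02709203213453293, 0.09710430353879929), 14.616525650024414)
scene 0.014 428 ((0.43475398421287537, -0.3400033414363861), (0.037295855581760406, 0.15317893028259277), 14.31990909576416)
```

View pics/w6.png

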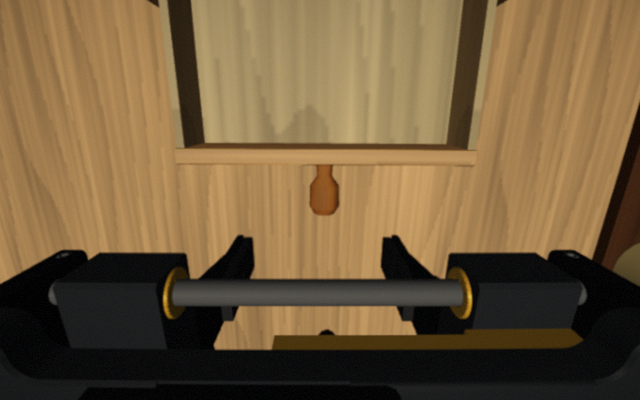

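View pics/s6.png

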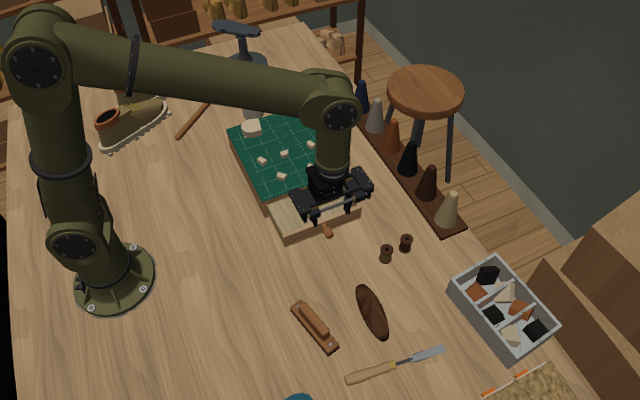

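The drawer is out, with its front at row 155 and the interior visible. Next I'll go above the scraper.

Request:
{"api": "step_arm", "payload": {"rows": [[[-0.6,-0.3,-1.3],[-17,-15,0],87],[[-0.6,-0.3,-1.3],[-18,-15,0],87],[[0,0,-1.3],[-18,-15,0],87],[[0,0,-1.3],[-18,-15,0],87],[[0,0,-1.3],[-18,-15,0],87],[[0,0,-1.3],[-18,-15,0],87],[[0,0,-1.3],[-18,-15,0],87],[[0,0,-1.3],[-18,-15,0],87],[[0,0,-1.3],[-14,-12,0],87],[[0,0,-1.3],[-7,-6,0],87]]}}

```text
time: 6.62
position: [0.4368, -0.3159, 0.1189]
tool_rot: [-1.901, -2.482, 0.003]
ft_force: [-0.8, 0.0, -0.2]
grip_width: 0.998
```

Run:
```python
import st
from h import *
d=optics.get_image("wrist"); save(d,"w7"); s=status.get_state(); print(s["position"],s["tool_rot"],s["joint_positions"])
A,uv=cloud(d)
k=(A[:,0]>.33)&(A[:,0]<.52)&(A[:,1]<-.22)&(A[:,1]>-.45)
t=k&(A[:,2]>.055)&(A[:,2]<.08)
if t.sum()>20:print(t.sum(),cv2.minAreaRect(A[t,:2].astype(np.float32)))
```

```text
6.6167 [ 0.4368 -0.3159  0.1189] [-0.7908  0.0268 -0.1712] 86.83302901658767
[[-0.2605  0.9654 -0.013 ]
 [ 0.9654  0.2606  0.0072]
 [ 0.0104 -0.0107 -0.9999]]
[ 0.4356 -0.3175  0.1187] [-1.9027 -2.4809  0.0054] [ 0.4788  0.1815  0.1106  1.8563 -0.0194  1.1202  0.8586]
2595 ((0.42967677116394043, -0.329454630613327), (0.02171349711716175, 0.0733216404914856), 13.508066177368164)
```

View pics/w7.png

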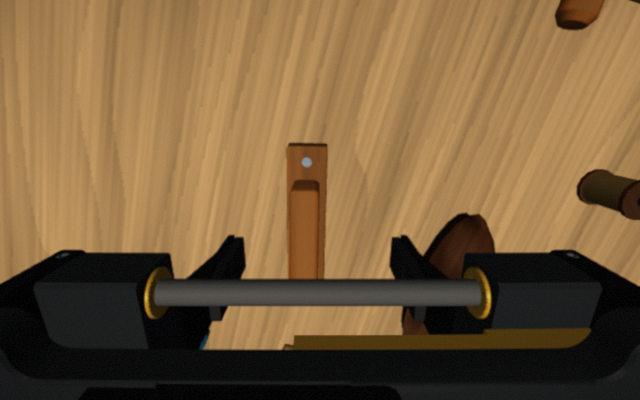

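Request:
{"api": "step_arm", "payload": {"rows": [[[-0.7,-0.5,0.7],[-11,-4,3],87],[[0,0,0.6],[-11,-4,6],87],[[0,0,0],[0,0,12],87],[[0,0,0],[0,0,12],87]]}}

```text
time: 7.0
position: [0.4335, -0.3436, 0.084]
tool_rot: [1.945, 2.464, 0.002]
ft_force: [0.5, -0.3, -1.1]
grip_width: 0.999
```

```bash
python3 st.py
```

```text
7.0 [ 0.4335 -0.3436  0.084 ] [ 0.4691 -0.323  -1.05  ] 86.9512744735001
[[-0.2319  0.9727  0.0028]
 [ 0.9727  0.2319 -0.0006]
 [-0.0012  0.0026 -1.    ]]
```

Request:
{"api": "step_arm", "payload": {"rows": [[[0,0,0],[2,-1,12],87],[[0,0,0],[0,0,12],80],[[0,0,0],[0,0,11],70],[[0,0,0],[0,0,7],60]]}}

```text
time: 7.33
position: [0.4316, -0.3419, 0.0357]
tool_rot: [-1.95, -2.463, -0.001]
ft_force: [-0.2, -0.2, -0.4]
grip_width: 0.855
```

Run:
```python
import st
from h import *
d=optics.get_image("wrist"); save(d,"w8")
```

```text
7.3333 [ 0.4316 -0.3419  0.0357] [-0.1728 -0.2359 -0.364 ] 74.40598172572655
[[-0.2295  0.9733 -0.0001]
 [ 0.9733  0.2295  0.0011]
 [ 0.0011  0.0002 -1.    ]]
```

View pics/w8.png

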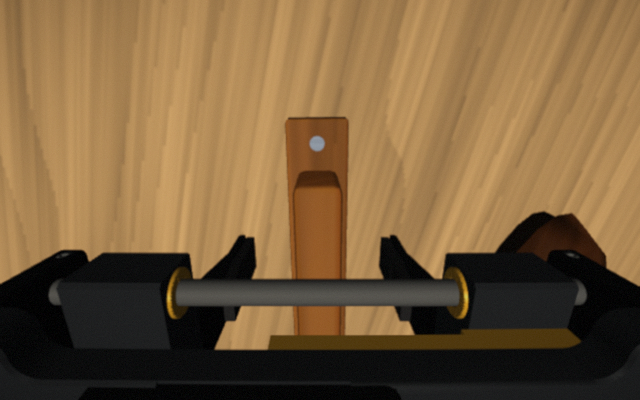

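The grip is at (318,260), centred between the fingers. I'll raise a little and close firmly.

Request:
{"api": "step_arm", "payload": {"grip_force": 45, "rows": [[[0,0,0],[0,0,-3],40],[[0,0,0],[0,0,0],12],[[0,0,0],[0,0,0],12],[[0,0,0],[0,0,0],12],[[0,0,0],[0,0,0],12],[[0,0,0],[0,0,0],12],[[0,0,0],[0,0,0],12],[[0,0,0],[0,0,0],12],[[0,0,0],[0,0,0],12],[[0,0,0],[0,0,0],12]]}}

```text
time: 8.22
position: [0.4324, -0.342, 0.0395]
tool_rot: [1.949, 2.463, 0.002]
ft_force: [-0.4, 1.0, -1.1]
grip_width: 0.249
```

```bash
python3 st.py
```

```text
8.2167 [ 0.4324 -0.342   0.0395] [-0.4095  1.0198 -1.1321] 21.64927548717003
[[-0.2298  0.9732  0.0008]
 [ 0.9732  0.2298  0.0006]
 [ 0.0004  0.001  -1.    ]]
```

Request:
{"api": "step_arm", "payload": {"rows": [[[0,0,0],[0,0,-6],12],[[0,0,0],[0,0,-15],12],[[0,0,0],[0,0,-22],12],[[0,0,0],[0,0,-25],12],[[0,0,0],[0,0,-25],12],[[0,0,0],[0,0,-25],12],[[0,0,0],[0,0,-25],12],[[0,0,0],[0,0,-20],12]]}}

```text
time: 8.88
position: [0.4276, -0.3388, 0.2041]
tool_rot: [-1.94, -2.451, 0.001]
ft_force: [0.7, -0.3, -1.4]
grip_width: 0.245
```

Run:
```python
import st
from h import *
C=np.array([.568,.1805]); bx=np.array([-.0143,.9999]); by=np.array([-.9999,-.0143])
for n in ["side","scene"]:
    d=optics.get_image(n); save(d,n+"9"); A,uv=cloud(d); q=A[:,:2]-C; b=np.c_[q@bx,q@by]
    k=(abs(b[:,0])<.17)&(abs(b[:,1])<.14)&(A[:,2]>.098)&(A[:,2]<.115)
    img=np.zeros((400,640),np.uint8); img[uv[k,1],uv[k,0]]=255
    K,L,S,_=cv2.connectedComponentsWithStats(img)
    for i in range(1,K):
        if S[i,4]>20:
            t=k&(L[uv[:,1],uv[:,0]]==i); print(n,S[i],b[t].min(0),b[t].max(0))
    d=optics.get_image(n); m=cv2.morphologyEx(green(d),cv2.MORPH_CLOSE,np.ones((9,9)))
    k,l,s,c=cv2.connectedComponentsWithStats(m); i=1+np.argmax(s[1:,4])
    cs=max(cv2.findContours((l==i).astype(np.uint8),0,2)[0],key=cv2.contourArea)[:,0]
    print(cv2.boxPoints(cv2.minAreaRect(onplane(d,cs,0.081)[:,:2].astype(np.float32))))
```

```text
8.8833 [ 0.4276 -0.3388  0.2041] [ 0.6957 -0.2608 -1.4117] 21.274332083588124
[[-0.2294  0.9732 -0.0129]
 [ 0.9732  0.2295  0.0097]
 [ 0.0124 -0.0103 -0.9999]]
side [247 118  13   7  49] [0.1068 0.0315] [0.1447 0.0645]
[[0.5402 0.3395]
 [0.5411 0.2101]
 [0.6924 0.2112]
 [0.6915 0.3406]]
scene [373 147  22  14 227] [0.0791 0.0281] [0.1411 0.0926]
[[0.4402 0.3372]
 [0.4447 0.0241]
 [0.6935 0.0278]
 [0.6889 0.3408]]
```

View pics/side9.png

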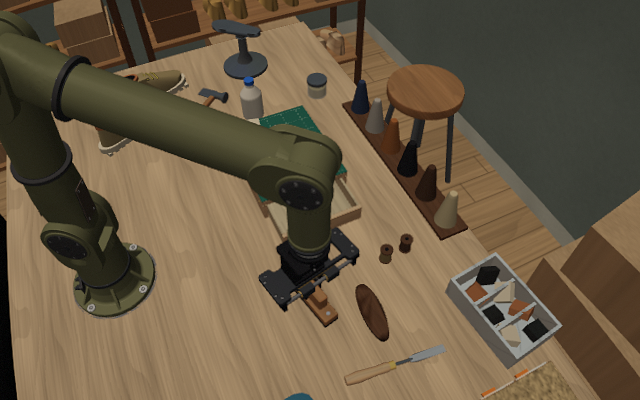

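The heel occupies block x 0.08 to 0.14 m and y 0.03 to 0.09 m, behind the chips. I'll rotate the scraper in place, then carry it over.

Request:
{"api": "step_arm", "payload": {"rows": [[[-0.7,-0.5,-5],[0,0,0],12],[[0,0,-7],[0,0,0],12],[[0,0,-7],[0,0,0],12],[[0,0,-7],[0,0,0],12],[[0,0,-7],[0,0,0],12],[[0,0,-7],[0,0,0],12],[[0,0,-7],[0,0,0],12],[[0,0,-7],[0,0,0],12],[[0,0,-7],[0,0,0],12],[[0,0,-7],[0,0,0],12],[[0,0,-5],[0,0,0],12]]}}

```text
time: 10.0
position: [0.4156, -0.3297, 0.1778]
tool_rot: [-0.046, -3.108, -0.043]
ft_force: [0.7, -0.7, -1.3]
grip_width: 0.246
```

```bash
cat > go.py <<'E'
import sys
from h import *
np.set_printoptions(precision=4,suppress=True)
C=np.array([.567,.181]); bx=np.array([-.0143,.9999]); by=np.array([-.9999,-.0143])
def rep(T=None,yaw=None):
    s=status.get_state(); R=Ro.from_rotvec(s["tool_rot"]).as_matrix(); p=s["position"]
    q=p[:2]-C
    print("t",round(s["time"],2),"p",p,"blk",q@bx,q@by,"F",s["ft_force"],"w",round(s["grip_width"]*87,1),"yaw(y)",np.degrees(np.arctan2(R[1,1],R[0,1])),"j7",s["joint_positions"][6])
    z=R[:,2]; ax=np.cross(z,[0,0,-1]); print("tilt fix deg (tool)",np.degrees(R.T@ax))
    if T is not None: print("shift mm tool:",R.T@(np.array(T)-p)*1000)
if __name__=="__main__":
    a=[float(x) for x in sys.argv[1:]]
    if len(a)==3: # block X,Y, z
        w=C+a[0]*bx+a[1]*by; print("target",w); rep([*w,a[2]])
    else: rep()
E
python3 go.py .025 .055 .204
```

```text
target [0.5116 0.2052]
t 10.0 p [ 0.4156 -0.3297  0.1778] blk -0.508453044645705 0.15867967256467072 F [ 0.6538 -0.6748 -1.3198] w 21.4 yaw(y) 88.27841308755681 j7 2.172292861216903
tilt fix deg (tool) [ 1.5504 -1.8989  0.    ]
shift mm tool: [-79.4971 538.0364 -14.3029]
```

Request:
{"api": "step_arm", "payload": {"rows": [[[0.5,-0.6,-0.8],[-5,15,-8],12],[[0.5,-0.6,-0.8],[-5,30,-8],12],[[0.5,-0.6,-0.8],[-6,38,-5],12],[[0,0,0],[-6,38,-5],12],[[0,0,0],[-6,38,0],12],[[0,0,0],[-6,38,0],12],[[0,0,0],[-6,38,0],12]]}}

```text
time: 10.58
position: [0.4479, -0.0903, 0.1944]
tool_rot: [-0.01, -3.124, -0.008]
ft_force: [1.8, -1.0, -2.0]
grip_width: 0.253
```

```bash
python3 go.py .025 .055 .204
```

```text
target [0.5116 0.2052]
t 10.58 p [ 0.4479 -0.0903  0.1944] blk -0.26961436261560373 0.12293302225911543 F [ 1.792  -0.993  -2.0477] w 22.0 yaw(y) 89.62772610427142 j7 1.7168350792789098
tilt fix deg (tool) [ 0.2917 -1.0288  0.    ]
shift mm tool: [-61.6366 296.0077  -9.1561]
```

Request:
{"api": "step_arm", "payload": {"rows": [[[0,-0.5,-0.6],[-8,36,-3],12],[[0,-0.5,-0.5],[-8,36,-3],12],[[0,0,0],[-8,36,-2],12],[[0,0,0],[-8,36,-1],12],[[0,0,0],[-8,36,0],12],[[0,0,0],[-8,36,0],12],[[0,0,0],[-8,30,0],12],[[0,0,0],[-5,20,0],12],[[0,0,0],[0,10,0],12]]}}

```text
time: 11.33
position: [0.4941, 0.2144, 0.1948]
tool_rot: [0.03, -3.126, -0.013]
ft_force: [0.7, -0.3, -1.6]
grip_width: 0.25
```

```bash
python3 go.py .025 .055 .125
python3 - <<'E'
from h import *
for n in ["wrist","scene","side"]: save(optics.get_image(n),n+"10")
E
```

```text
target [0.5116 0.2052]
t 11.33 p [0.4941 0.2144 0.1948] blk 0.03439700846697607 0.07240655262923011 F [ 0.7461 -0.3171 -1.5573] w 21.7 yaw(y) 91.10371659557208 j7 1.0887078536717307
tilt fix deg (tool) [ 0.4696 -0.9066 -0.    ]
shift mm tool: [-18.4608 -10.055   69.4603]
```

View pics/wrist10.png

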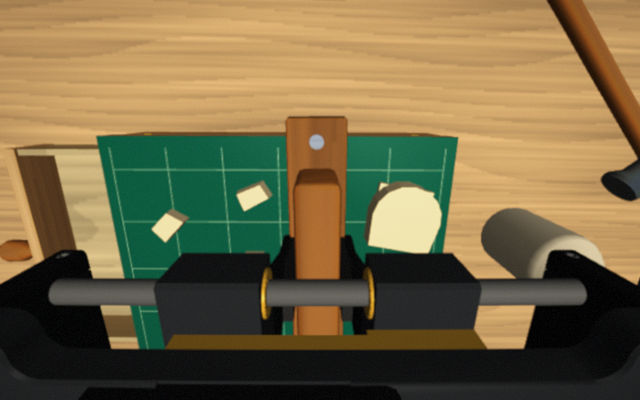

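View pics/scene10.png

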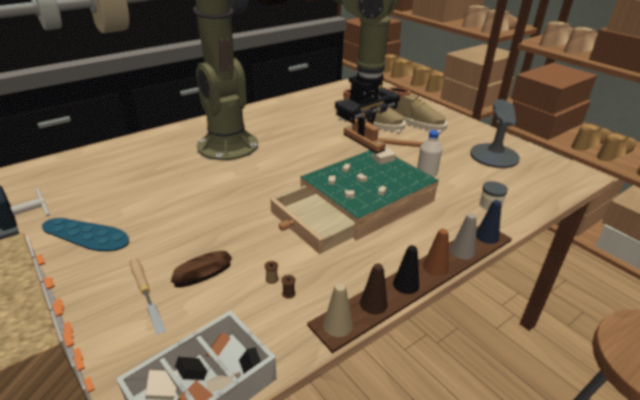

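The scraper is held squarely. The heel is at (403,215), behind the blade line, and the chips are in front at (168,225) and (254,195). I'll descend behind them.

Request:
{"api": "step_arm", "payload": {"rows": [[[0.2,-0.5,0],[-5,-3,5],12],[[0.2,-0.4,0],[-5,-3,10],12],[[0,0,0],[-5,-3,15],12],[[0,0,0],[-3,-1,15],12],[[0,0,0],[0,0,8],12]]}}

```text
time: 11.9
position: [0.5147, 0.1925, 0.138]
tool_rot: [-0.012, 3.137, -0.011]
ft_force: [0.5, -1.2, -1.6]
grip_width: 0.248
```

```bash
python3 go.py .025 .055 .122
python3 - <<'E'
from h import *
for n in ["wrist"]: save(optics.get_image(n),n+"11")
E
```

```text
target [0.5116 0.2052]
t 11.9 p [0.5147 0.1925 0.138 ] blk 0.01219718469174726 0.052113728688454215 F [ 0.5091 -1.1747 -1.6304] w 21.6 yaw(y) 90.43327784731572 j7 1.0834548493892289
tilt fix deg (tool) [-0.4086  0.2482  0.    ]
shift mm tool: [ 3.0417 12.897  15.9042]
```

View pics/wrist11.png

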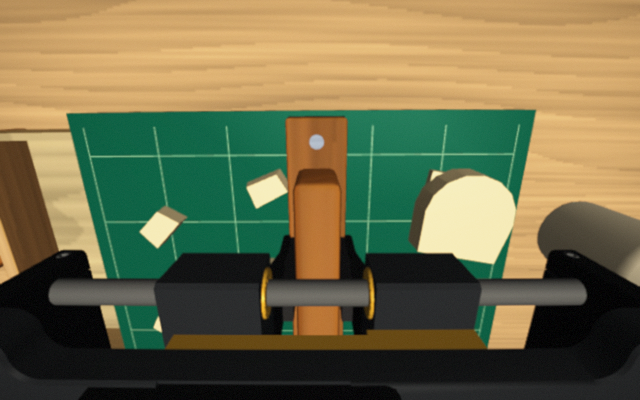

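Request:
{"api": "step_arm", "payload": {"rows": [[[-0.2,0.2,-0.3],[1,6,1],12],[[-0.2,0,0],[1,6,3],12],[[0,0,0],[0,2,4],12],[[0,0,0],[0,0,4],12],[[0,0,0],[0,0,2],12]]}}

```text
time: 12.37
position: [0.5116, 0.2054, 0.1218]
tool_rot: [0.015, -3.14, 0.001]
ft_force: [0.3, 0.5, -1.3]
grip_width: 0.246
```

```bash
python3 go.py .025 .055 .122
```

```text
target [0.5116 0.2052]
t 12.37 p [0.5116 0.2054 0.1218] blk 0.025229146966019037 0.05503968677365234 F [ 0.337   0.5412 -1.318 ] w 21.4 yaw(y) 90.55724007184129 j7 1.0596292902439204
tilt fix deg (tool) [-0.0479 -0.0854  0.    ]
shift mm tool: [-0.0402 -0.229  -0.2224]
```

Request:
{"api": "step_arm", "payload": {"rows": [[[0,0,-0.2],[0,-4,0],12],[[0,0,0],[0,-7,0],12],[[0,0,0],[0,-8,0],12],[[0,0,0],[0,-8,0],12],[[0,0,0],[0,-8,0],12],[[0,0,0],[0,-8,0],12]]}}

```text
time: 12.87
position: [0.5124, 0.1604, 0.1227]
tool_rot: [-0.027, 3.141, -0.0]
ft_force: [0.3, 0.0, -1.5]
grip_width: 0.252
```

```bash
python3 go.py -.155 .055 .122
```

```text
target [0.5142 0.0252]
t 12.87 p [0.5124 0.1604 0.1227] blk -0.019848376169557744 0.05492863748013369 F [ 0.2845  0.0094 -1.4552] w 21.9 yaw(y) 90.96854992159464 j7 1.1605137665479313
tilt fix deg (tool) [-0.0042  0.0184 -0.    ]
shift mm tool: [   0.4238 -135.1513    0.6867]
```

Request:
{"api": "step_arm", "payload": {"rows": [[[0,0,0],[0,-8,0.5],12],[[0,0,0],[0,-8,0.5],12],[[0,0,0],[0,-8,0],12],[[0,0,0],[0,-8,0],12],[[0,0,0],[0,-8,0],12],[[0,0,0],[0,-8,0],12],[[0,0,0],[0,-8,0],12]]}}

```text
time: 13.45
position: [0.5137, 0.0965, 0.1222]
tool_rot: [-0.022, 3.14, -0.001]
ft_force: [0.2, 0.7, -1.3]
grip_width: 0.249
```

```bash
python3 go.py -.155 .055 .122;  python3 - <<'E'
from h import *
for n in ["wrist","side"]: save(optics.get_image(n),n+"12")
E
```

```text
target [0.5142 0.0252]
t 13.45 p [0.5137 0.0965 0.1222] blk -0.08368905588284149 0.054515270398415035 F [ 0.2497  0.7308 -1.3139] w 21.7 yaw(y) 90.79463439436564 j7 1.2910134329748608
tilt fix deg (tool) [-0.0203  0.0838  0.    ]
shift mm tool: [  0.4545 -71.3116   0.2089]
```

View pics/wrist12.png

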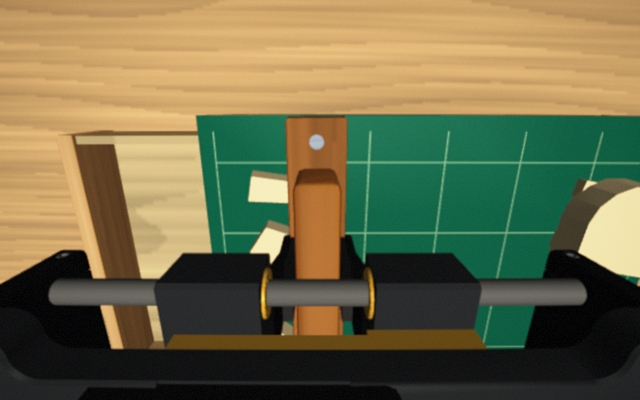

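View pics/side12.png

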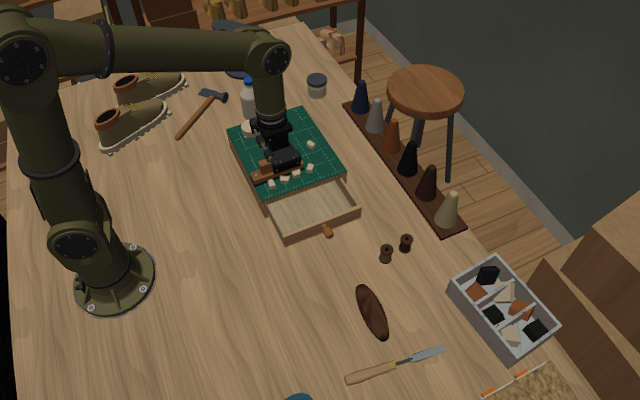

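The chips are gathered at the blade's front face, at side-view (271,184), (285,179) and (297,174). I'll keep pushing over the edge.

Request:
{"api": "step_arm", "payload": {"rows": [[[0,0,0],[0,-8,0],12],[[0,0,0],[0,-8,0],12],[[0,0,0],[0,-8,0],12],[[0,0,0],[0,-8,0],12],[[0,0,0],[0,-8,0],12],[[0,0,0],[0,-8,0],12],[[0,0,0],[0,-8,0],12],[[0,0,0],[0,-8,0],12],[[0,0,0],[0,-6,0],12],[[0,0,0],[0,-5,0],12]]}}

```text
time: 14.38
position: [0.5147, 0.0141, 0.1222]
tool_rot: [-0.022, 3.14, -0.001]
ft_force: [0.9, 0.4, -1.8]
grip_width: 0.249
```

```bash
python3 go.py -.155 .055 .122;  python3 - <<'E'
from h import *
for n in ["wrist","side"]: save(optics.get_image(n),n+"13")
E
```

```text
target [0.5142 0.0252]
t 14.38 p [0.5147 0.0141 0.1222] blk -0.16611366821956391 0.054650198561505894 F [ 0.9162  0.4192 -1.7707] w 21.6 yaw(y) 90.79558071058152 j7 1.4631457225966442
tilt fix deg (tool) [-0.0279  0.0854  0.    ]
shift mm tool: [ 0.3549 11.1129  0.1713]
```

View pics/wrist13.png

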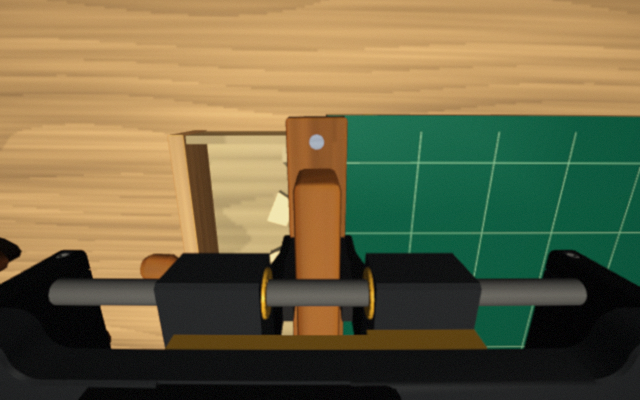

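View pics/side13.png

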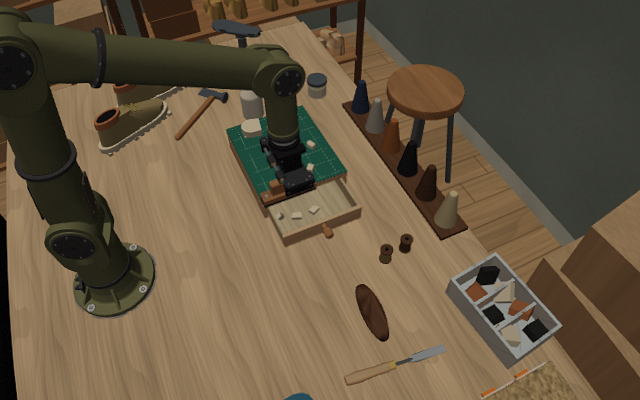

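Three chips are in the drawer at side-view (281,215), (297,215) and (314,210). Two remain on the mat at (311,145) and (310,167). I'll lift and go back for the second pass.

Request:
{"api": "step_arm", "payload": {"rows": [[[0,0,0],[0,4,-8],12],[[0,0,0],[0,8,-12],12],[[0,0,0],[-10,15,-14],12],[[0,0,0],[-15,22,-10],12],[[0,0,0],[-15,24,0],12],[[0,0,0],[-15,24,0],12],[[0,0,0],[-15,24,0],12],[[0,0,0],[-15,24,0],12],[[0,0,0],[-10,20,0],12],[[0,0,0],[-8,12,0],12],[[0,0,0],[-5,8,0],12]]}}

```text
time: 15.4
position: [0.6234, 0.2207, 0.1815]
tool_rot: [-0.025, 3.132, 0.011]
ft_force: [0.1, -0.0, -1.1]
grip_width: 0.249
```

```bash
python3 go.py .025 -.055 .122;  python3 - <<'E'
from h import *
for n in ["wrist","side"]: save(optics.get_image(n),n+"14")
E
```

```text
target [0.6216 0.2068]
t 15.4 p [0.6234 0.2207 0.1815] blk 0.03884500024271311 -0.05691899548962299 F [ 0.0785 -0.0124 -1.1   ] w 21.7 yaw(y) 90.92360503937704 j7 1.0901070741228713
tilt fix deg (tool) [0.4078 0.5456 0.    ]
shift mm tool: [  2.5095 -14.2646  59.3878]
```

View pics/wrist14.png

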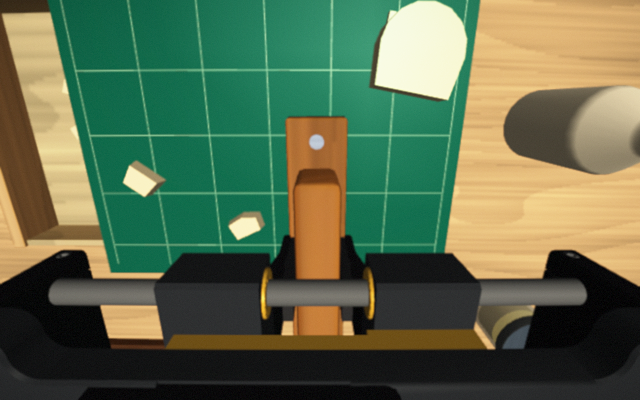

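View pics/side14.png

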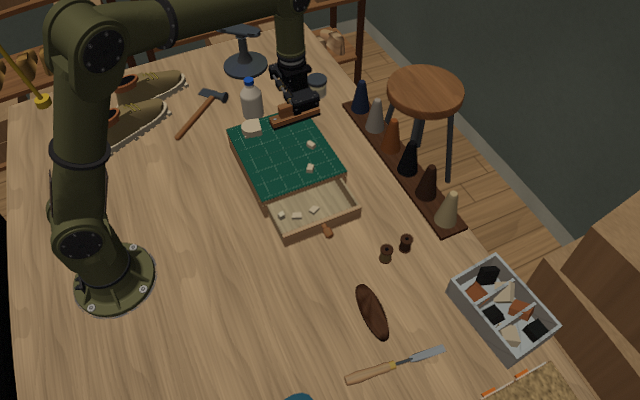

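Request:
{"api": "step_arm", "payload": {"rows": [[[0.2,0.3,0],[1,-5,6],12],[[0.2,0.2,0],[1,-5,12],12],[[0,0,0],[0,-3,14],12],[[0,0,0],[0,-1,12],12],[[0,0,0],[0,0,6],12]]}}

```text
time: 15.92
position: [0.6205, 0.2004, 0.1297]
tool_rot: [-0.02, 3.14, -0.007]
ft_force: [0.0, -0.7, -1.3]
grip_width: 0.245
```

```bash
python3 go.py .025 -.055 .122
```

```text
target [0.6216 0.2068]
t 15.92 p [0.6205 0.2004 0.1297] blk 0.018665498713267902 -0.05377872805076293 F [ 0.0083 -0.7345 -1.2838] w 21.3 yaw(y) 90.74304069072414 j7 1.098691613563328
tilt fix deg (tool) [-0.2451  0.0713 -0.    ]
shift mm tool: [-1.2035  6.3691  7.6845]
```

Request:
{"api": "step_arm", "payload": {"rows": [[[-0.2,0,0],[-1,3,2],12],[[0,0,0],[0,3,3],12],[[0,0,0],[0,0,2],12],[[0,0,0],[0,0,0.5],12]]}}

```text
time: 16.25
position: [0.6203, 0.2036, 0.1208]
tool_rot: [0.014, -3.139, 0.004]
ft_force: [-0.3, 1.2, -2.2]
grip_width: 0.252
```

```bash
python3 go.py .025 -.055 .122
```

```text
target [0.6216 0.2068]
t 16.25 p [0.6203 0.2036 0.1208] blk 0.021854882204450386 -0.05365349953724502 F [-0.2866  1.2487 -2.2469] w 21.9 yaw(y) 90.5039103201482 j7 1.0890755958638316
tilt fix deg (tool) [-0.1525 -0.13    0.    ]
shift mm tool: [-1.3267  3.1494 -1.2146]
```

Request:
{"api": "step_arm", "payload": {"rows": [[[0,0,-0.2],[0,-4,-0.5],12],[[0,0,0],[0,-7,0],12],[[0,0,0],[0,-8,0],12],[[0,0,0],[0,-8,0],12],[[0,0,0],[0,-8,0],12],[[0,0,0],[0,-8,0],12],[[0,0,0],[0,-8,0],12],[[0,0,0],[0,-8,0],12]]}}

```text
time: 16.92
position: [0.6216, 0.1407, 0.1223]
tool_rot: [0.023, -3.141, 0.002]
ft_force: [0.2, -0.9, -0.8]
grip_width: 0.253
```

```bash
python3 go.py -.163 -.055 .122
```

```text
target [0.6243 0.0188]
t 16.92 p [0.6216 0.1407 0.1223] blk -0.041119890114044454 -0.05401865275807353 F [ 0.2443 -0.9263 -0.7951] w 22.0 yaw(y) 90.84605887849534 j7 1.2003943214363315
tilt fix deg (tool) [-0.0821 -0.011   0.    ]
shift mm tool: [  -0.9249 -121.8805    0.4632]
```

Request:
{"api": "step_arm", "payload": {"rows": [[[0,0,0],[0,-8,0],12],[[0,0,0],[0,-8,0],12],[[0,0,0],[0,-8,0],12],[[0,0,0],[0,-8,0],12],[[0,0,0],[0,-8,0],12],[[0,0,0],[0,-8,0],12],[[0,0,0],[0,-8,0],12],[[0,0,0],[0,-8,0],12]]}}

```text
time: 17.58
position: [0.6225, 0.0686, 0.1224]
tool_rot: [0.021, -3.141, 0.003]
ft_force: [0.4, 0.0, -1.4]
grip_width: 0.253
```

Request:
{"api": "step_arm", "payload": {"rows": [[[0,0,0],[0,-8,0],12],[[0,0,0],[0,-8,0],12],[[0,0,0],[0,-8,0],12],[[0,0,0],[0,-8,0],12],[[0,0,0],[0,-8,0],12],[[0,0,0],[0,-8,0],12],[[0,0,0],[0,-6,0],12],[[0,0,0],[0,-4,0],12]]}}

```text
time: 18.25
position: [0.6234, 0.0025, 0.1225]
tool_rot: [0.019, -3.141, 0.004]
ft_force: [0.6, -0.4, -1.6]
grip_width: 0.25
```

```bash
python3 go.py -.163 -.055 .122;  python3 - <<'E'
from h import *
for n in ["wrist","side"]: save(optics.get_image(n),n+"15")
E
```

```text
target [0.6243 0.0188]
t 18.25 p [0.6234 0.0025 0.1225] blk -0.17923910945838634 -0.05381361302797197 F [ 0.6377 -0.3759 -1.6122] w 21.8 yaw(y) 90.68604408150519 j7 1.4351619333113617
tilt fix deg (tool) [-0.1463 -0.0058 -0.    ]
shift mm tool: [-1.1489 16.2423  0.4707]
```

View pics/wrist15.png

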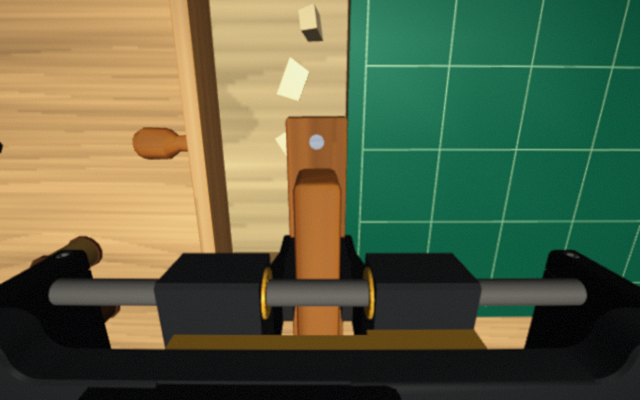

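View pics/side15.png

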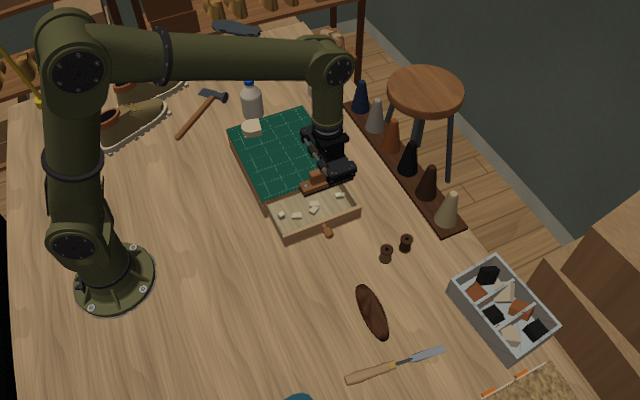

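All five chips are in the drawer, seen at about (281,215), (297,215), (315,206), (313,212) and (339,195), and the mat is clear except for the heel. I'll take the scraper back to the bench.

Request:
{"api": "step_arm", "payload": {"rows": [[[0,0,0],[0,0,-8],12],[[0,0,0],[0,0,-15],12],[[0,0,0],[5,-10,-20],12],[[0,0,0],[12,-20,-15],12],[[0,0,2],[17,-30,-5],12],[[0,0,2],[17,-31,0],12],[[0,0,2],[17,-31,0],12],[[0,0,2],[17,-31,0],12],[[0,0,2],[17,-31,0],12],[[0,0,2],[17,-31,0],12],[[0,0,2],[17,-31,0],12],[[0,0,2],[15,-25,0],12]]}}

```text
time: 19.35
position: [0.4518, -0.244, 0.1949]
tool_rot: [0.386, 3.106, 0.01]
ft_force: [0.6, -0.4, -1.5]
grip_width: 0.25
```

```bash
cat > gw.py <<'E'
import sys
from go import *
a=[float(x) for x in sys.argv[1:]]; rep(a)
E
python3 gw.py .432 -.342 .17
```

```text
t 19.35 p [ 0.4518 -0.244   0.1949] blk -0.4233357351966317 0.12125767702447753 F [ 0.6221 -0.4136 -1.5127] w 21.7 yaw(y) 75.84005974130329 j7 1.770101201340584
tilt fix deg (tool) [ 0.4646  0.6242 -0.    ]
shift mm tool: [  -4.4981 -100.042    24.1223]
```

Request:
{"api": "step_arm", "payload": {"rows": [[[0.2,0.3,2],[-2,-24,0],12],[[0.2,0.3,2],[-3,-24,0],12],[[0,0,2],[-4,-24,0],12],[[0,0,3],[-3,-18,0],12],[[0,0,7],[0,-5,0],12],[[0,0,7],[0,0,0],12],[[0,0,7],[0,0,0],12],[[0,0,7],[0,0,0],12],[[0,0,7],[0,0,0],12],[[0,0,7],[0,0,0],12],[[0,0,7],[0,0,0],12],[[0,0,4],[0,0,0],12]]}}

```text
time: 20.35
position: [0.4378, -0.3558, 0.1956]
tool_rot: [1.985, 2.432, 0.001]
ft_force: [0.1, -1.0, -2.0]
grip_width: 0.247
```

```bash
python3 gw.py .432 -.342 .1
```

```text
t 20.35 p [ 0.4378 -0.3558  0.1956] blk -0.5349220190781577 0.1368967244248592 F [ 0.1224 -1.0212 -1.9951] w 21.5 yaw(y) 11.55669007550503 j7 0.8375916689188021
tilt fix deg (tool) [ 0.1124  0.0581 -0.    ]
shift mm tool: [14.7958 -3.0682 95.5929]
```

Request:
{"api": "step_arm", "payload": {"rows": [[[0,0,-0.8],[5,-1,8],12],[[0,0,-0.8],[5,-1,16],12],[[0,0,0],[4,-1,20],12],[[0,0,0],[0,0,20],12],[[0,0,0],[0,0,20],12],[[0,0,0],[0,0,18],12],[[0,0,0],[0,0,15],12],[[0,0,0],[0,0,10],12]]}}

```text
time: 21.02
position: [0.4395, -0.3424, 0.0613]
tool_rot: [1.929, 2.473, 0.006]
ft_force: [0.9, 0.6, -1.4]
grip_width: 0.252
```

```bash
python3 gw.py .432 -.342 .0395
python3 - <<'E'
from h import *
save(optics.get_image("side"),"side16")
E
```

```text
t 21.02 p [ 0.4395 -0.3424  0.0613] blk -0.5215258314330815 0.13496254226783366 F [ 0.879   0.5763 -1.3965] w 21.9 yaw(y) 14.109391514192831 j7 0.8612628669568482
tilt fix deg (tool) [0.3722 0.0941 0.    ]
shift mm tool: [ 2.2554 -7.3263 21.7339]
```

View pics/side16.png

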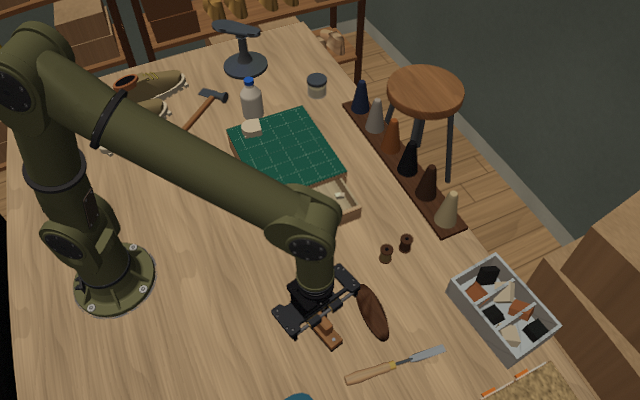

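Request:
{"api": "step_arm", "payload": {"rows": [[[0.3,0.1,0],[1,-3,4],12],[[0,0,0],[1,-3,6],12],[[0,0,0],[0,-1,5],12],[[0,0,0],[0,0,3],12],[[0,0,0],[0,0,2],12]]}}

```text
time: 21.48
position: [0.4319, -0.3417, 0.0395]
tool_rot: [-1.927, -2.478, -0.002]
ft_force: [-5.5, 5.2, 16.4]
grip_width: 0.248
```

```bash
python3 gw.py .432 -.342 .0395
```

```text
t 21.48 p [ 0.4319 -0.3417  0.0395] blk -0.5206792159905435 0.1425807030593953 F [-5.5285  5.2142 16.4174] w 21.6 yaw(y) 14.273556431618061 j7 0.8677669975441723
tilt fix deg (tool) [-0.026  -0.1428 -0.    ]
shift mm tool: [-0.3554  0.0335 -0.0488]
```

Contact at 16 N puts the scraper on the bench. I'll relax slightly, open gently and lift.

Request:
{"api": "step_arm", "payload": {"grip_force": 10, "rows": [[[0,0,0],[0,0,-0.5],22],[[0,0,0],[0,0,0],30],[[0,0,0],[0,0,0],50],[[0,0,0],[0,0,0],70],[[0,0,0],[0,0,0],70],[[0,0,0],[0,0,0],70],[[0,0,0],[0,0,0],70]]}}

```text
time: 22.07
position: [0.4345, -0.3438, 0.0434]
tool_rot: [1.925, 2.476, 0.002]
ft_force: [0.1, -0.8, -0.6]
grip_width: 0.623
```

```bash
python3 gw.py .432 -.342 .15;python3 - <<'E'
from h import *
save(optics.get_image("wrist"),"wrist17")
E
```

```text
t 22.07 p [ 0.4345 -0.3438  0.0434] blk -0.5228365177824144 0.13999774200248416 F [ 0.0583 -0.764  -0.6041] w 54.2 yaw(y) 14.271235787037295 j7 0.8681867756121793
tilt fix deg (tool) [ 0.2656  0.2024 -0.    ]
shift mm tool: [   1.9669   -1.4826 -106.6095]
```

View pics/wrist17.png

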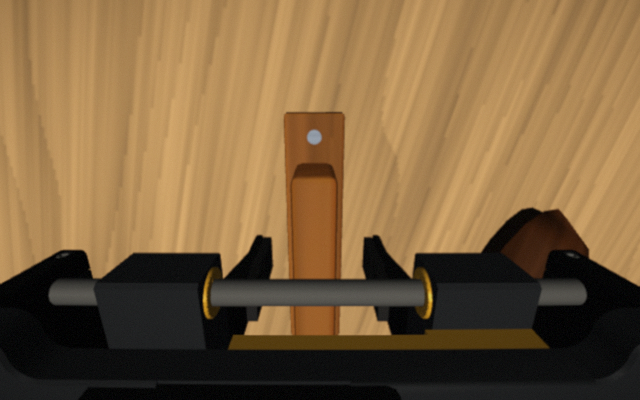

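Request:
{"api": "step_arm", "payload": {"rows": [[[0,0,0],[0,0,-6],80],[[0,0,0],[0,0,-14],80],[[0,0,0],[0,0,-22],80],[[0,0,0],[0,0,-25],60],[[0,0,1.5],[12,12,-20],20],[[0,0,1.5],[17,19,-5],0],[[0,0,1.5],[17,19,0],0],[[0,0,1.5],[17,19,0],0],[[0,0,1.5],[17,19,0],0],[[0,0,1.5],[17,19,0],0],[[0,0,1.5],[17,19,0],0],[[0,0,1.5],[12,15,0],0]]}}

```text
time: 23.12
position: [0.5551, -0.199, 0.1456]
tool_rot: [2.197, 2.233, 0.002]
ft_force: [0.4, 0.1, -0.1]
grip_width: 0.321
```

```bash
python3 gw.py .57 -.19 .044;python3 - <<'E'
from knob import *
d=optics.get_image("wrist"); save(d,"wrist18"); print(knob(d))
d=optics.get_image("side"); save(d,"side18")
E
```

```text
t 23.12 p [ 0.5551 -0.199   0.1456] blk -0.3798036273209348 0.01734346505051534 F [ 0.4334  0.1053 -0.1337] w 27.9 yaw(y) 0.9297666492092873 j7 0.2885043267333706
tilt fix deg (tool) [ 0.3973  0.3234 -0.    ]
shift mm tool: [  9.343   14.3497 101.6842]
(array([ 184,   74,  302,   60, 2092], dtype=int32), array([[ 0.4462, -0.1218,  0.042 ],
       [ 0.694 , -0.1177,  0.042 ],
       [ 0.5701, -0.1393,  0.042 ]]))
```

View pics/wrist18.png

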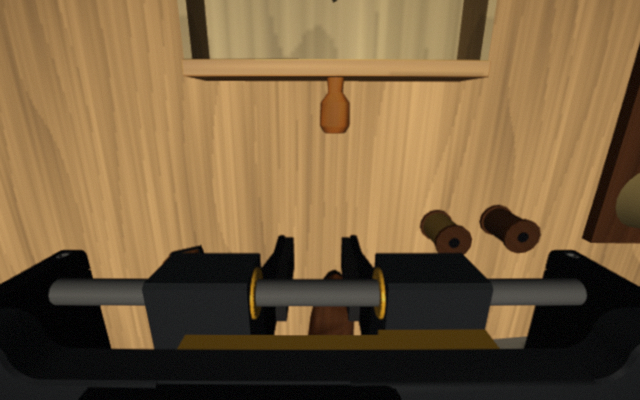

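View pics/side18.png

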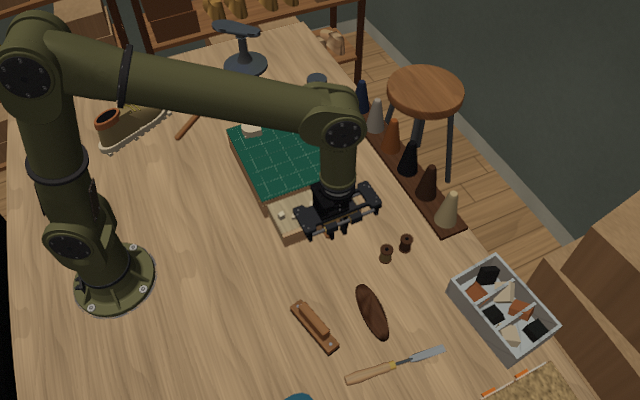

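The knob tip is at (335,132), about y = -0.139. The scraper stands upright at side-view (315,327). I'll descend in front of the knob with the fingers closed.

Request:
{"api": "step_arm", "payload": {"rows": [[[0.2,0.2,0],[2,5,8],0],[[0.2,0.1,0],[3,5,14],0],[[0,0,0],[3,5,18],0],[[0,0,0],[0,0,18],0],[[0,0,0],[0,0,18],0],[[0,0,0],[0,0,14],0],[[0,0,0],[0,0,8],0]]}}

```text
time: 23.8
position: [0.571, -0.1939, 0.0408]
tool_rot: [2.202, 2.238, -0.002]
ft_force: [-0.7, 0.3, -0.3]
grip_width: 0.005
```

```bash
python3 gw.py .571 -.16 .043
```

```text
t 23.8 p [ 0.571  -0.1939  0.0408] blk -0.3749473506029151 0.0013526949497182567 F [-0.6629  0.253  -0.2736] w 0.5 yaw(y) 0.9354144132213603 j7 0.2586367210526139
tilt fix deg (tool) [ 0.0215  0.1258 -0.    ]
shift mm tool: [33.9183  0.5455 -2.2465]
```

Request:
{"api": "step_arm", "payload": {"rows": [[[0,0,0],[8,0,-1],0],[[0,0,0],[12,0,-1],0],[[0,0,0],[12,0,0],0],[[0,0,0],[8,0,0],0],[[0,0,0],[7,0,0],0],[[0,0,0],[8,0,0],0],[[0,0,0],[8,0,0],0],[[0,0,0],[8,0,0],0],[[0,0,0],[8,0,0],0]]}}

```text
time: 24.55
position: [0.5672, -0.1125, 0.0416]
tool_rot: [2.207, 2.232, -0.01]
ft_force: [0.1, -2.3, -1.7]
grip_width: 0.002
```

```bash
python3 gw.py .5695 -.032 .043
```

```text
t 24.55 p [ 0.5672 -0.1125  0.0416] blk -0.2934919831379302 0.00398816360007833 F [ 0.0553 -2.343  -1.729 ] w 0.2 yaw(y) 0.6464562634285835 j7 0.10594534897456731
tilt fix deg (tool) [-0.169   0.3593 -0.    ]
shift mm tool: [80.4768  3.1949 -1.943 ]
```

Request:
{"api": "step_arm", "payload": {"rows": [[[0,0.2,0],[8,1,-0.5],0],[[0,0.2,0],[8,1,-0.5],0],[[0,0,0],[8,1,0],0],[[0,0,0],[8,0,0],0],[[0,0,0],[8,0,0],0],[[0,0,0],[8,0,0],0],[[0,0,0],[8,0,0],0],[[0,0,0],[7,0,0],0]]}}

```text
time: 25.22
position: [0.5682, -0.0433, 0.0426]
tool_rot: [-2.206, -2.23, 0.006]
ft_force: [-1.8, -1.9, -1.0]
grip_width: 0.006
```

```bash
python3 gw.py .5695 -.032 .043;python3 - <<'E'
from knob import *
d=optics.get_image("wrist"); save(d,"wrist19")
E
```

```text
t 25.22 p [ 0.5682 -0.0433  0.0426] blk -0.22431123914496956 0.0020560830929031745 F [-1.843  -1.879  -1.0173] w 0.5 yaw(y) 0.6128510941046691 j7 -0.015167923046715373
tilt fix deg (tool) [-0.3511 -0.0364  0.    ]
shift mm tool: [11.3024  1.4665 -0.444 ]
```

View pics/wrist19.png

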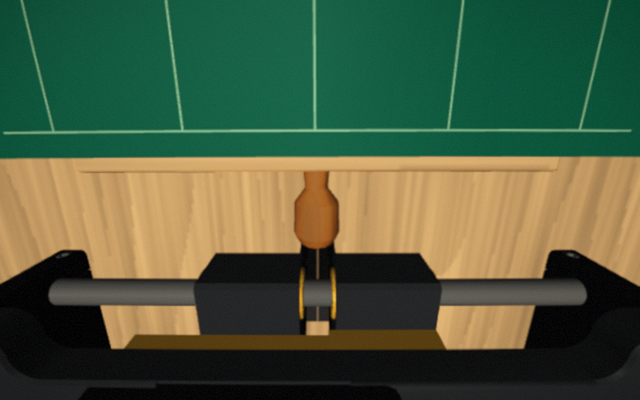

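The drawer front still shows below the mat edge (rows 158 to 170), about 11 mm short of shut. I'll push on slowly.

Request:
{"api": "step_arm", "payload": {"rows": [[[0,0,0],[5,0,0],0],[[0,0,0],[5,0,0],0],[[0,0,0],[3,0,0],0],[[0,0,0],[3,0,0],0]]}}

```text
time: 25.6
position: [0.5683, -0.0322, 0.0428]
tool_rot: [2.208, 2.231, -0.016]
ft_force: [-0.3, -8.0, -1.2]
grip_width: 0.007
```

Request:
{"api": "step_arm", "payload": {"rows": [[[0,0,0],[3,0,0],0],[[0,0,0],[3,0,0],0]]}}

```text
time: 25.77
position: [0.5682, -0.0322, 0.0429]
tool_rot: [2.209, 2.222, -0.025]
ft_force: [-0.3, -7.3, -1.1]
grip_width: 0.008
```

Run:
```python
from knob import *
d=optics.get_image("wrist"); save(d,"wrist20"); print(status.get_state()["position"],status.get_state()["ft_force"])
```

```text
[ 0.5682 -0.0322  0.0429] [-0.497  -7.5215  0.0275]
```

View pics/wrist20.png

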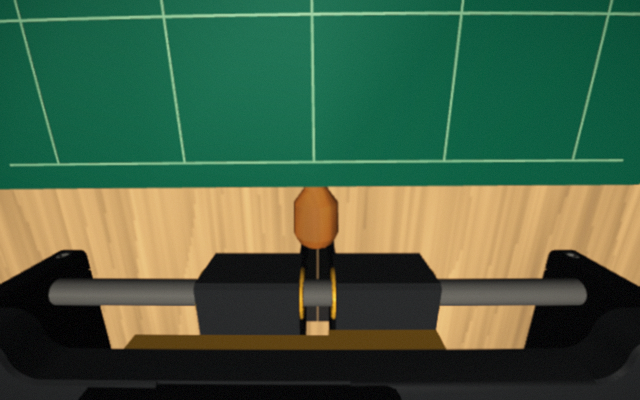

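The drawer front is now flush, and the knob neck vanishes at the mat edge (row 186). The arm stopped exactly at the predicted shut position. One firmer nudge, then back off.

Request:
{"api": "step_arm", "payload": {"rows": [[[0,0,0],[6,0,0],0],[[0,0,0],[6,0,0],0],[[0,0,0],[-8,0,0],0],[[0,0,0],[-15,0,0],0],[[0,0,0],[-15,0,0],0],[[0,0,0],[-12,0,-10],0],[[0,0,0],[0,0,-25],0],[[0,0,0],[0,0,-30],0],[[0,0,0],[0,0,-30],0],[[0,0,0],[0,0,-30],0],[[0,0,0],[0,0,-20],0]]}}

```text
time: 26.73
position: [0.5688, -0.0745, 0.1913]
tool_rot: [2.218, 2.214, -0.028]
ft_force: [0.6, -0.2, -0.6]
grip_width: 0.002
```

Run:
```python
from knob import *
import st
d=optics.get_image("wrist"); save(d,"wrist21"); print(knob(d))
for n in ["side","scene"]:
    d=optics.get_image(n); save(d,n+"21"); A,uv=cloud(d)
    k=(A[:,0]>.35)&(A[:,0]<.52)&(A[:,1]<-.24)&(A[:,1]>-.45)
    for lo,hi in((.055,.08),(.014,.03)):
        t=k&(A[:,2]>lo)&(A[:,2]<hi); print(n,lo,t.sum(),cv2.minAreaRect(A[t,:2].astype(np.float32)))
```

```text
26.7333 [ 0.5688 -0.0745  0.1913] [ 0.6209 -0.2482 -0.6032] 0.17950217399907104
[[ 0.0018  1.     -0.007 ]
 [ 0.9998 -0.0019 -0.018 ]
 [-0.018  -0.007  -0.9998]]
(array([ 303,   89,   31,   49, 1027], dtype=int32), array([[ 0.5546, -0.0061,  0.042 ],
       [ 0.5846, -0.0061,  0.042 ],
       [ 0.5696, -0.0248,  0.042 ]]))
side 0.055 380 ((0.431714802980423, -0.3414146900177002), (0.02275739423930645, 0.09434231370687485), 14.309477806091309)
side 0.014 452 ((0.4313109517097473, -0.34083643555641174), (0.03483546897768974, 0.14929893612861633), 14.22520637512207)
scene 0.055 311 ((0.43360739946365356, -0.3389029800891876), (0.025824658572673798, 0.09721150249242783), 12.92774486541748)
scene 0.014 424 ((0.43475183844566345, -0.339186429977417), (0.03711465746164322, 0.15264317393302917), 13.469525337219238)
```

View pics/wrist21.png

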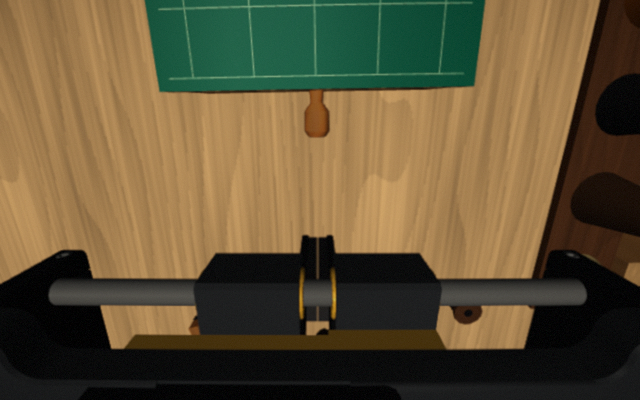

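View pics/side21.png

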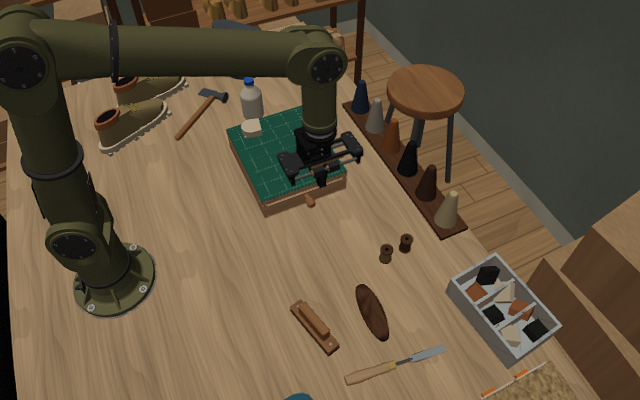

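View pics/scene21.png

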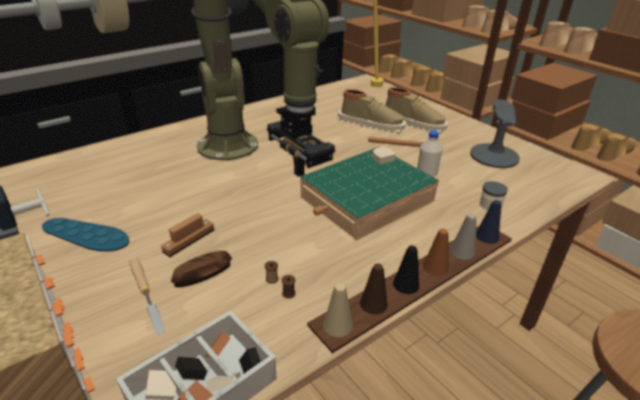

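Run:
```python
from knob import *
d=optics.get_image("wrist"); 
e=onplane(d,[[316,90.5]],.081); t=onplane(d,[[316,137.5]],.042); print(e,t,(e-t)[0,1])
print(order.close_job())
```

```text
[[0.5682 0.0179 0.081 ]] [[ 0.5677 -0.0244  0.042 ]] 0.042331205770549246
the job is handed in; nothing more can be done
None
```

The job is done and handed in at about 27 s of the 72 s allowed.

- **Drawer:** I pulled it out to its stop by the knob.
- **Chips:** I took the scraper by its grip and wiped the mat in two passes, three chips and then two, with the sole about 1 mm above the mat. The picture after the second pass showed all five in the drawer.
- **Scraper and shutting:** I stood the scraper back on the bench, then pushed the drawer in with closed fingers.

**Last checks:**
- The knob tip measures 42 mm in front of the mat edge; shut is 43 mm. The push stopped at the predicted place with the force rising, so the drawer reads fully shut.
- The scraper stands upright within a couple of millimetres of where it started.
- The mat is clear except for the heel. By eye in the last pictures, the heel, brush, spools, glue and chisel look unmoved.

**What went wrong:** On the first approach to the knob, the arm drifted sideways by about 14 mm. One finger then pressed on top of the knob, with the wrist force reading about 62 N. That is under the 120 N wrist limit. From the picture it was a finger and not the gripper's body that touched, so the 40 N limit should not apply, but I can't rule it out. I backed off, measured again and the second approach gripped cleanly.

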